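# Tap the two arms of a window stay into line and pin them in the jig

### The job

The two flat steel arms of a window stay lie one on top of the other in the pinning jig, the upper slipped out to one side and the lower to the other. With light taps of the closed fingers on their ends, from opposite sides in turn, bring the middle holes of both under the red-knobbed locating pin, then push the pin gently all the way home through both. Do not grip the arms and never force the pin: if it lands on an arm, ease off and tap again; leave everything else on the bench where it is.

Things in the scene. Friction and masses are not known exactly. Their poses are not given: they have to be found in the camera images.
- jig: Fixed pinning jig: grey base plate 130 x 160 x 12 mm with a straight channel along its y axis, crossed in the middle by a blue bridge that carries the locating pin. Origin at the middle of the base's underside, on the bench; z up, y along the channel.
- channel (a point): Middle of the jig's channel, at seat height, 22 mm above the bench (fixed to the jig). Two seats, 22 to 80 mm either side of here along y, carry the arms, with 1 mm of play to a steel rail on each side (rails 48 mm high). Sliding an arm along takes roughly 3 to 9 N; arms stay where they are left.
- strap_left (a point): Top, 68 mm above the bench, of the brass sprung ball plunger in the strap across the channel, 62 mm from the jig's middle towards +y. Strap 54 x 16 mm, its top 56 mm above the bench; the ball under it presses on the upper arm with about 4 N.
- strap_right (a point): The same at the other strap, 62 mm towards the jig's -y.
- bridge_nominal (a point): Point of the jig 130 mm above its middle: where the knob's top would be with the bridge exactly in the middle. But the bridge (110 x 36 mm, top 78 mm above the bench) is bolted through slots and was set by eye: the pin's upright axis is on the channel's centre line, up to 9 mm from here along the jig's y, either way. It is not measured: find it by feel or by eye.
- upper_arm: Loose bright oiled steel bar, 240 mm long (y) x 28 wide (x) x 10 thick, about 0.5 kg. Origin at the middle of its underside, where its 12 mm hole goes through. It lies on the lower arm, 32 to 42 mm above the bench, at first 14 to 29 mm too far towards the jig's +y. Its square ends stick out beyond the jig. Over 25 N from the fingers (a hard hit, or any grip) marks it.
- lower_arm: Bar of the same size and weight, brownish, with the same hole at its origin, on the seats 22 to 32 mm above the bench under the upper arm, at first 14 to 29 mm too far towards the jig's -y. Over 25 N marks it too. The arms rub on each other: sliding one may carry the other along. Equal in length: ends flush means holes in line.
- pin (a joint): Pin travel in m: 0 up (knob top 130 mm above the bench), 0.030 home (100 mm). Round red knob 34 mm across, 16 high; 10 mm pin, nose tapering over 6 mm to 8 mm; 2.5 N of friction, stays where left. At 0.005 the tip meets the upper arm, at 0.015 the lower: with no hole there it stops; do not force it. Within about 2 mm of a hole's middle the nose enters and draws the arm in, at up to 14 N.
- done_bar_a: Finished bar like the other, lying on the bench to the right of the jig. Leave it alone.
- done_bar_b: Another finished bar, lying on the bench beyond the jig. Leave it alone.
- oil_bottle: Amber oil bottle with orange nozzle, 52 mm across, 155 mm high, standing beyond the jig. Origin at the middle of its foot. Leave it alone.
- tape_roll: Roll of yellow tape, 94 mm across, 45 mm high, lying beyond the jig. Origin under its middle. Leave it alone.
- spare_bushing: Brass bushing, 26 mm across, 22 mm high, standing on the robot's side of the jig. Leave it alone.
- wrench: Spanner 180 mm long lying to the right. Leave it alone.
- mallet: Rubber-headed mallet 260 mm long lying to the left. Leave it alone.
- clip_tray: Grey tray of black clips, 110 x 150 x 40 mm, to the left. Leave it alone.
Mind the look-alikes: they are no part of the job. Leave any purple look-alike of the upper_arm alone. Leave any purple look-alike of the lower_arm alone.

How it is judged (in metres and radians):
At the end, for the whole second after the job is handed in: The locating pin is home (travel over 28 mm of 30) through the holes of both arms, which lie flat one on the other in the jig's channel, their middles within 12 mm of the jig's middle, at rest (value of joint pin above 0.028 m and y of upper_arm in the frame of jig between -0.012 and 0.012 m and x of upper_arm in the frame of jig between -0.004 and 0.004 m and z of upper_arm in the frame of jig below 0.035 m and angle between each of upper_arm, lower_arm's own z axis and vertical below 0.04 rad and linear speed of each of upper_arm, lower_arm below 0.01 m/s and y of lower_arm in the frame of jig between -0.012 and 0.012 m and x of lower_arm in the frame of jig between -0.004 and 0.004 m and z of lower_arm in the frame of jig below 0.025 m); the robot touches nothing.
It fails at once if the fingers push on an arm of the stay with more than 25 N (hit hard, or gripped) (contact force between the fingers and upper_arm above 25 N or contact force between the fingers and lower_arm above 25 N).
It fails at once if the lower arm is pressed onto its seats with more than 48 N in all, about 18 N of it from weight and hold-downs (pin forced down onto the arms) (contact force between lower_arm and jig above 48 N).
It fails at once if something else on the bench is pushed more than 20 mm (distance of any of done_bar_a, done_bar_b, oil_bottle, tape_roll, spare_bushing, wrench, mallet, clip_tray from where it was at the start of the episode above 0.02 m).
It also fails if it takes over 61 s, if anything falls off the work surface, if the arm or the gripper's body presses on something with over 40 N, if the wrist force passes 120 N, or if a joint passes its speed limit or range.

### The arm

A 7-joint arm with a two-finger parallel gripper is mounted at the origin on the work surface. World frame = base frame: x ahead of the robot, y to its left, z up, the work surface at z = 0. Lengths are in mm, angles in rad, forces in N, time in s.
With the tool pointing down it reaches from about 425 to 825 mm from the base axis. Payload 3.6 kg.
Tool frame: the origin (TCP) lies between the finger pads; the fingertips stand 11 mm ahead of it and the grasp point (between the pads) lies 8 mm behind it (env.nose_length is the distance from the TCP to the fingertips, in mm); z points along the fingers, x is the direction in which the jaws open and shut, and the axes are right-handed (so a half turn about z gives the same grasp; the last joint's range is limited). The gripper opens to 85 mm and grips with 20 to 120 N. Pads are 22 mm wide; open, the fingers measure 114 mm over their backs; the gripper's body (76 mm by 85 mm) begins 54 mm behind the grasp point. The pads swing forward as they close: fully open they stand 13 mm farther back than shut.
Start: joints at [-1.198, 0.615, -0.013, 1.423, 0.008, 1.103, -0.04], TCP at [252.369, 598.977, 242.297] pointing down, gripper open.
Joint ranges: [-3.12, 3.12], [-0.3, 2.06], [-1.34, 1.32], [0.26, 2.42], [-1.36, 4.5], [0.01, 1.98], [-2.84, 2.84]. Speed limits (rad/s): [2.79, 2.79, 3.14, 3.14, 3.14, 3.14, 3.14].

### API

Orientations are given as a rotation vector (axis times angle).
In Python, from bench import env, get_image, camera_params gives the robot as it stands.
- The arm moves only by the tool send_rows, never from a script. Its arguments are lists of equal length, an entry for each row: "travel": the shift along the tool's x, y, z in mm, a list of three; "turn": the turn about the tool's z in degrees. In form: {"travel": [[x, y, z], ...], "turn": [turn, ...]}. A call has 1 to 10 rows; each row shifts and turns the commanded pose from where the row before left it, along the tool's axes as they then stand; what a row does not reach is not made up. A row lasts 1/10 s, in which the tool goes at most 50 mm and 8.59 degrees, less where a joint would pass 70% of its speed; a pose out of reach is approached as far as the arm can. A call with a gripper value outside its range is refused whole. "hand" is the finger opening in mm, from 0 to 85.4, set as the call begins (left out, the last holds). The fingers move at their own pace and stop on an object; "newtons" is the grip in N (left out, the last holds). Time passes only in rows, so rows that do not move let the fingers close. It gives the time, the measured TCP pose, the force and the opening at its end, in the units of the state.
- env.observe(): the state, without advancing time (a new reading comes with each control period).
- get_image(name): name is "side" or "top" or "wrist"; returns (picture, depth): 480x640x3 uint8, blue, green, red; 480x640 float32, mm along the optical axis (not along the pixel's ray), 0 where there is no reading.
- camera_params(name): a dict with "K" (3x3 intrinsics, pixels), "T" (4x4, takes a point from camera to world coordinates); the wrist camera has in their place "tool_from_camera" (4x4, takes a point from camera to tool coordinates, whose origin is the TCP and whose axes are the tool frame's). Camera axes: x right, y down, z forward; pixel columns grow to the right and rows downward; lengths in mm; the calibration is good to about 2 mm. A picture is of the moment at which its call begins: read the wrist's pose just before it. camera_params takes no time and is no camera call.
- env.close_job(): hands the job in, once; it reports no verdict.
The state is a dict: "t": time; "qpos": joint angles; "qvel": joint speeds; "joint_torque": joint torques, N m; "tcp_pos": TCP position; "orientation": TCP orientation; "force": force on the tool from outside, world axes, zero at the start; "torque": the same for the moment, N m; "width": opening from 0.0 (shut) to 1.0 (fully open).
Only numpy, scipy, OpenCV 4.12 (cv2) and the standard library are available. Lean on these libraries where they do the work, as an engineer would, in place of code of your own. Each camera call takes 0.05 s, during which the arm holds its last target.

## Working session

There is one attempt and no reset: what is moved stays moved. The work goes in short steps, Python scripts to look and compute and a tool call to move; the robot and the scene stay as the last step left them, time stands still between calls to the robot, and variables do not carry over. Pictures are saved under pics/ and viewed, and the job is handed in when it is done.

Besides the shell and the picture viewer there is one more tool, called after "Emit:" by a JSON object that holds its "api" and its "payload", one argument or row to a line. send_rows: Moves the arm, as the interface text tells. Its arguments: {"type":"object","properties":{"travel":{"type":"array","items":{"type":"array","items":{"type":"number"}}},"turn":{"type":"array","items":{"type":"number"}},"hand":{"type":"number"},"newtons":{"type":"number"}},"required":["travel","turn"]}

```bash
ls; mkdir -p pics
python3 - <<'E'
from bench import env,get_image,camera_params
import cv2,numpy as np
print(env.observe())
for n in("side","top","wrist"):
    p,d=get_image(n);cv2.imwrite(f"pics/{n}0.png",p);np.save(f"pics/{n}0.npy",d)
    c=camera_params(n);print(n,{k:np.round(v,3).tolist() for k,v in c.items()})
E
```

```text
pics
{'t': 0.0, 'qpos': array([-1.19848501,  0.61596257, -0.01262108,  1.42491789,  0.00810342,
        1.10341872, -0.04040282]), 'qvel': array([ 0.00099548,  0.00069783, -0.00052892, -0.00165718, -0.00058094,
        0.00183292, -0.00067903]), 'joint_torque': array([ 5.19623263e-04, -4.69209552e+01,  2.59114802e-01, -1.71034563e+01,
        9.91190609e-03,  9.45976790e-03, -5.34413516e-06]), 'tcp_pos': array([252.10856952, 598.30219785, 241.10368736]), 'orientation': array([ 2.6161472 ,  1.73664281, -0.00343926]), 'force': array([ 0.8498223 , -0.21252175, -0.33190025]), 'torque': array([-0.00054292, -0.04817284, -0.04701374]), 'width': 1.0023857089865273}
side {'K': [[539.533, 0.0, 324.914], [0.0, 539.533, 230.945], [0.0, 0.0, 1.0]], 'T': [[0.926, -0.242, 0.29, 173.816], [-0.378, -0.596, 0.709, -855.009], [0.001, -0.766, -0.643, 932.537], [0.0, 0.0, 0.0, 1.0]]}
top {'K': [[605.556, 0.0, 314.282], [0.0, 605.556, 227.48], [0.0, 0.0, 1.0]], 'T': [[0.018, -0.992, 0.125, 357.711], [-1.0, -0.019, -0.003, 21.284], [0.005, -0.125, -0.992, 1669.309], [0.0, 0.0, 0.0, 1.0]]}
wrist {'K': [[339.544, 0.0, 321.404], [0.0, 339.544, 237.375], [0.0, 0.0, 1.0]], 'tool_from_camera': [[1.0, -0.001, -0.001, 0.349], [0.001, 0.964, 0.264, -66.95], [0.001, -0.264, 0.964, -131.509], [0.0, 0.0, 0.0, 1.0]]}
```

View pics/side0.png

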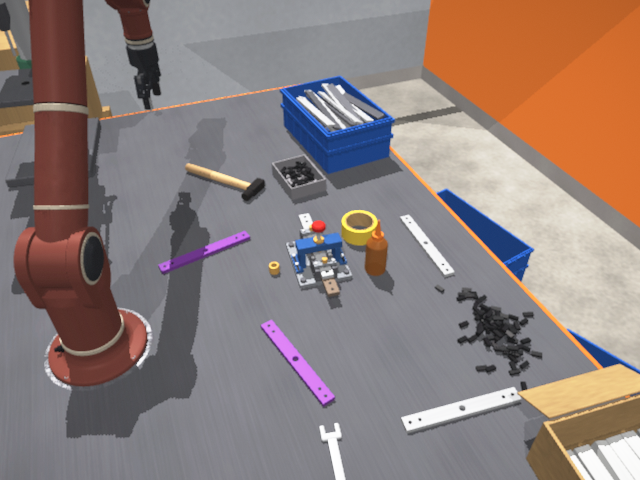

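View pics/top0.png

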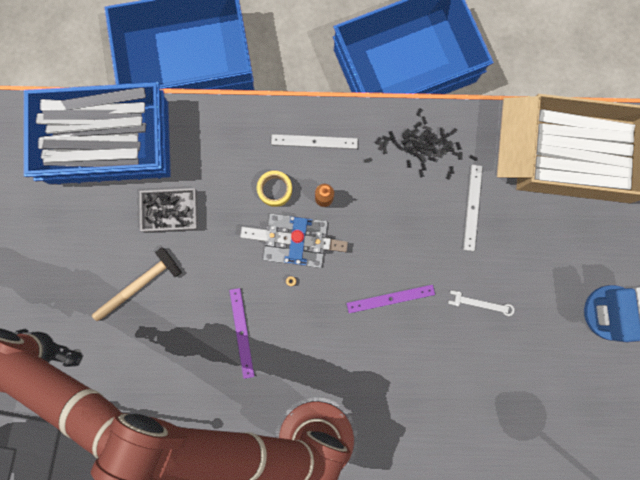

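The top view shows the jig at about (297,241). The bright upper arm sticks out left at (241,233) and the brown lower arm right at (347,246). The purple bars at (243,333) and (390,298) and the white bars at (314,142) and (472,208) are look-alikes outside the jig. I'll confirm with a crop.

```bash
cat > h.py <<'E'
import numpy as np,cv2
from bench import env,get_image,camera_params
def ray(c,u,v):
    K,T=np.array(c["K"]),np.array(c["T"]);d=T[:3,:3]@np.linalg.inv(K)@np.array([u,v,1.]);return T[:3,3],d
def onplane(c,u,v,z):
    o,d=ray(c,u,v);return o+d*(z-o[2])/d[2]
def proj(c,P):
    K,T=np.array(c["K"]),np.array(c["T"]);p=T[:3,:3].T@(np.asarray(P,float)-T[:3,3]);q=K@p;return q[:2]/q[2]
def wristT(c,obs):
    R=cv2.Rodrigues(np.array(obs["orientation"]))[0];M=np.eye(4);M[:3,:3]=R;M[:3,3]=obs["tcp_pos"]
    return {"K":c["K"],"T":M@np.array(c["tool_from_camera"])}
E
python3 - <<'E'
from h import *
p=cv2.imread("pics/top0.png");cv2.imwrite("pics/topc.png",cv2.resize(p[195:285,230:360],None,fx=6,fy=6,interpolation=cv2.INTER_CUBIC))
p=cv2.imread("pics/side0.png");cv2.imwrite("pics/sidec.png",cv2.resize(p[205:305,260:400],None,fx=5.5,fy=5.5,interpolation=cv2.INTER_CUBIC))
E
```

```text
(no output)
```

View pics/topc.png

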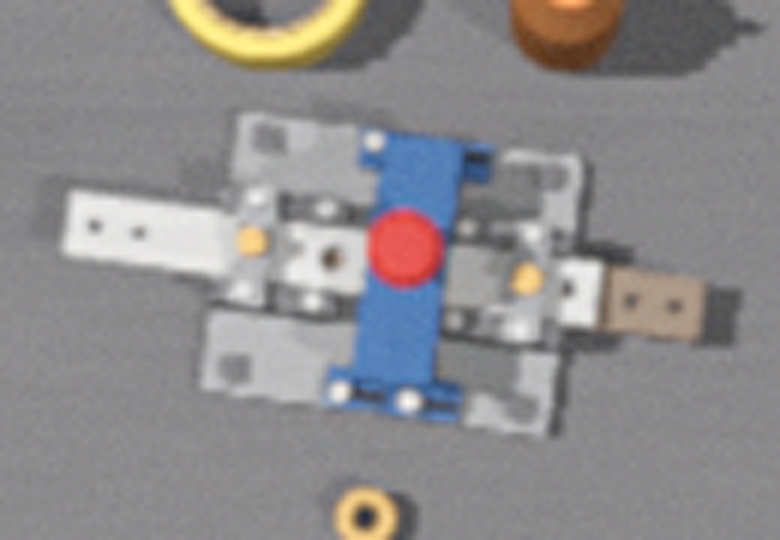

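View pics/sidec.png

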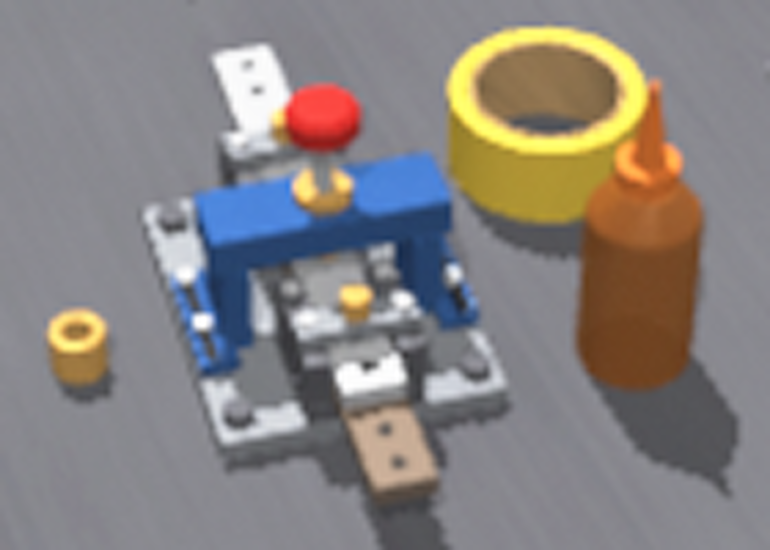

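Crop confirmed: in the jig are the white upper arm with its left end at crop (65,222), its hole at (333,257), the brown lower arm's right end at (705,312), the knob at (405,248) and the plungers at (252,242) and (527,279). Next I measure.

Run:
```python
from h import *
c=camera_params("top");cs=camera_params("side")
def pt(x,y): return (x+.5)/6-.5+230,(y+.5)/6-.5+195
def ps(x,y): return (x+.5)/5.5-.5+260,(y+.5)/5.5-.5+205
im=cv2.imread("pics/top0.png");hsv=cv2.cvtColor(im,cv2.COLOR_BGR2HSV)
m=((hsv[...,0]<6)|(hsv[...,0]>174))&(hsv[...,1]>150)&(hsv[...,2]>120);m[:, :280]=0;m[:,315:]=0;m[:220]=0;m[265:]=0
v,u=np.nonzero(m);print("knob px",u.mean(),v.mean(),m.sum(),onplane(c,u.mean(),v.mean(),127))
f=lambda x,y,z:onplane(c,*pt(x,y),z)[:2]
SL=f(252,242,68);SR=f(527,279,68);mid=(SL+SR)/2;yx=(SL-SR);print("straps",SL,SR,np.linalg.norm(yx),mid)
print("plate corners",[f(*q,12).round(1) for q in((240,112),(582,152),(203,390),(550,436))],np.mean([f(*q,12) for q in((240,112),(582,152),(203,390),(550,436))],0))
ey=yx/np.linalg.norm(yx);ex=np.array([ey[1],-ey[0]]);print("yaw of ey",np.degrees(np.arctan2(-ey[0],ey[1])))
for n,q,z in(("up hole",(333,257),42),("up Lend",(66,223),42),("lo Rend",(704,310),32),("up Rend",(603,292),42)):
    P=f(*q,z)-mid;print(n,f(*q,z),"jig x,y",P@ex,P@ey)
K=onplane(c,u.mean(),v.mean(),127)[:2]-mid;print("knob jig",K@ex,K@ey)
# side
g=lambda x,y,z:onplane(cs,*ps(x,y),z)[:2]
for n,q,z in(("knob",(322,108),130),("SR",(355,296),68),("loRend mid",(405,487),32),("upLend",(243,48),42),("upRend",(375,396),42)):
    W=g(*q,z);P=W-mid;print("side",n,W,P@ex,P@ey)
```

```text
knob px 297.0366972477064 236.06422018348624 109 [528.8461048   60.44772034 127.        ]
straps [537.18511134 129.70093312] [522.99737228   7.50384163] 123.01797067319579 [530.09124181  68.60238737]
plate corners [array([603.6, 140.7]), array([588. , -17.3]), array([475.1, 154. ]), array([457. ,  -4.7])] [530.94213501  68.16515506]
yaw of ey -6.6226951735615085
up hole [533.99195091  94.81649867] jig x,y 0.8513905355097332 26.48905994345542
up Lend [547.13124407 215.48474423] jig x,y -0.01373650720860235 147.86746851512845
lo Rend [514.12423757 -73.14679506] jig x,y 0.48756237470652297 -142.64479740692585
up Rend [520.44660255 -27.01960073] jig x,y 1.447861215815957 -96.09624015603814
knob jig -0.29634559383357056 -8.243854675560305
side knob [529.7949953   57.68003345] 0.9654121639693087 -10.883637104229708
side SR [523.6285518    5.15028436] 0.898404981240863 -63.77404336830786
side loRend mid [513.65648569 -74.41661633] 0.16938100469814482 -143.96009148182515
side upLend [550.26162947 214.91019991] 3.162022890442877 147.65778733108513
side upRend [518.5977093  -29.71447373] -0.0778932876920414 -98.98636471653651
```

Emit:
{"api": "send_rows", "payload": {
  "travel": [
    [0, 0, 0],
    [0, 0, 0],
    [0, 0, 0],
    [0, 0, 0],
    [0, 0, 0],
    [0, 0, 0],
    [0, 0, 0],
    [0, 0, 0],
    [0, 0, 0]
  ],
  "turn": [8.2, 8.2, 8.2, 8.2, 8.2, 8.2, 8.2, 8.2, 8.2],
  "hand": 0,
  "newtons": 20
}}

```text
t: 1.05
tcp_pos: [252.1, 598.7, 241.8]
orientation: [3.135, -0.191, -0.001]
force: [0.4, -0.3, 0.2]
width: 0.002
```

```bash
cat >> h.py <<'E'
MID=np.array([530.1,68.6]);YAW=np.radians(-6.6)
EY=np.array([-np.sin(YAW),np.cos(YAW)]);EX=np.array([np.cos(YAW),np.sin(YAW)])
def jig(p): p=np.asarray(p)[:2]-MID; return np.array([p@EX,p@EY])
def st(tgt=None):
    o=env.observe();R=cv2.Rodrigues(np.array(o["orientation"]))[0]
    print("t%.2f tcp %s jig %s F %s w%.2f"%(o["t"],np.round(o["tcp_pos"],1),np.round(jig(o["tcp_pos"]),1),np.round(o["force"],1),o["width"]))
    print("toolx az %.2f  z %s"%(np.degrees(np.arctan2(R[1,0],R[0,0])),R[:,2].round(3)))
    if tgt is not None:
        w=np.append(MID+EX*tgt[0]+EY*tgt[1],tgt[2]);print("travel",np.round(R.T@(w-o["tcp_pos"]),1))
E
python3 -c "
from h import *;st((0,172,160));print(env.nose_length)"
```

```text
t1.05 tcp [252.1 598.7 241.8] jig [-337.1  494.7] F [ 0.4 -0.3  0.2] w0.00
toolx az -6.98  z [-0.001 -0.001 -1.   ]
travel [339.2 320.4  82. ]
11.0
```

Emit:
{"api": "send_rows", "payload": {
  "travel": [
    [34, 32, 0],
    [34, 32, 0],
    [34, 32, 0],
    [34, 32, 0],
    [34, 32, 0],
    [34, 32, 0],
    [34, 32, 0],
    [34, 32, 0],
    [34, 32, 0],
    [33, 32, 0]
  ],
  "turn": [0, 0, 0, 0, 0, 0, 0, 0, 0, 0]
}}

```text
t: 2.05
tcp_pos: [552.9, 240.3, 242.1]
orientation: [3.136, -0.182, -0.001]
force: [-0.0, 0.9, -0.5]
width: -0.004
```

Run:
```python
from h import *
st((0,172,50))
p,d=get_image("wrist");cv2.imwrite("pics/w1.png",p);p,d=get_image("top");cv2.imwrite("pics/t1.png",p)
```

```text
t2.05 tcp [552.9 240.3 242.1] jig [  2.9 173.2] F [-0.   0.9 -0.5] w-0.00
toolx az -6.64  z [-0.001 -0.    -1.   ]
travel [ -2.8   1.2 192.1]
```

View pics/w1.png

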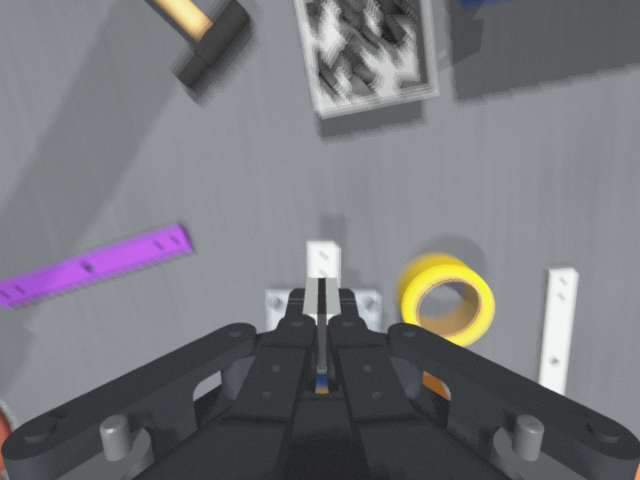

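View pics/t1.png

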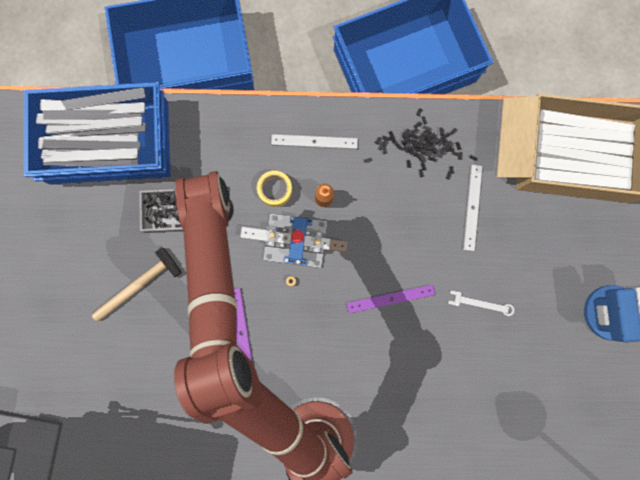

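Emit:
{"api": "send_rows", "payload": {
  "travel": [
    [-2.8, 0, 40],
    [0, 0, 45],
    [0, 0, 45],
    [0, 0, 40],
    [0, 0, 24],
    [0, 0, 10],
    [0, 0, 0]
  ],
  "turn": [0, 0, 0, 0, 0, 0, 0]
}}

```text
t: 2.85
tcp_pos: [548.4, 242.0, 37.0]
orientation: [3.135, -0.182, -0.004]
force: [0.3, 0.1, 0.3]
width: 0.002
```

Run:
```python
from h import *
st((0,160,38))
p,d=get_image("top");cv2.imwrite("pics/t2.png",cv2.resize(p[195:285,230:360],None,fx=6,fy=6,interpolation=cv2.INTER_CUBIC))
p,d=get_image("side");cv2.imwrite("pics/s2.png",cv2.resize(p[165:305,240:400],None,fx=4.2,fy=4.2,interpolation=cv2.INTER_CUBIC))
```

```text
t2.85 tcp [548.4 242.   37. ] jig [ -1.8 174.4] F [0.3 0.1 0.3] w0.00
toolx az -6.64  z [-0.003 -0.001 -1.   ]
travel [ 1.8 14.4 -1. ]
```

View pics/t2.png

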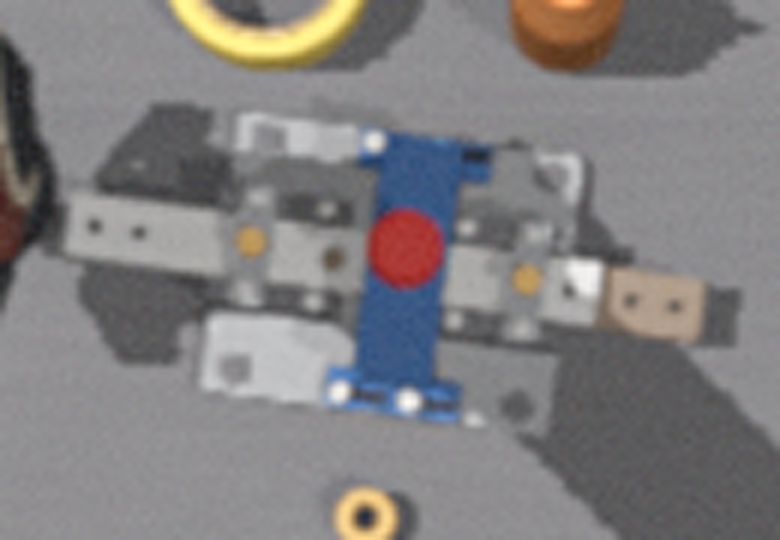

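View pics/s2.png

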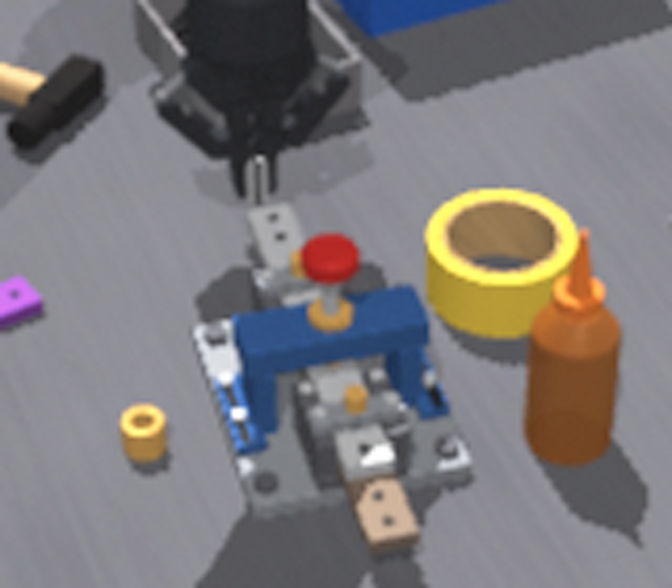

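Emit:
{"api": "send_rows", "payload": {
  "travel": [
    [1.5, 4, 0],
    [0, 3, 0],
    [0, 2, 0],
    [0, 2, 0],
    [0, 1.5, 0],
    [0, 1.5, 0],
    [0, 1.5, 0],
    [0, 1.5, 0],
    [0, 1.5, 0],
    [0, 1.5, 0]
  ],
  "turn": [0, 0, 0, 0, 0, 0, 0, 0, 0, 0]
}}

```text
t: 3.95
tcp_pos: [548.6, 224.1, 38.3]
orientation: [-3.134, 0.18, -0.001]
force: [1.0, 4.7, -0.8]
width: 0.001
```

```bash
python3 -c "
from h import *;st()"
```

```text
t3.95 tcp [548.6 224.1  38.3] jig [  0.5 156.6] F [ 1.   4.7 -0.8] w0.00
toolx az -6.59  z [ 0.001  0.003 -1.   ]
```

Emit:
{"api": "send_rows", "payload": {
  "travel": [
    [0, 1.5, 0],
    [0, 1.5, 0],
    [0, 1.5, 0],
    [0, 1.5, 0],
    [0, 1.5, 0],
    [0, 1.5, 0],
    [0, 1.5, 0],
    [0, 1.5, 0],
    [0, 1.5, 0],
    [0, 1.5, 0]
  ],
  "turn": [0, 0, 0, 0, 0, 0, 0, 0, 0, 0]
}}

```text
t: 4.95
tcp_pos: [546.7, 207.0, 38.2]
orientation: [3.136, -0.182, -0.0]
force: [0.5, 4.0, -2.0]
width: 0.005
```

Run:
```python
from h import *
st()
p,d=get_image("top");cv2.imwrite("pics/t3.png",cv2.resize(p[195:285,230:360],None,fx=6,fy=6,interpolation=cv2.INTER_CUBIC))
```

```text
t4.95 tcp [546.7 207.   38.2] jig [  0.5 139.4] F [ 0.5  4.  -2. ] w0.00
toolx az -6.65  z [-0. -0. -1.]
```

View pics/t3.png

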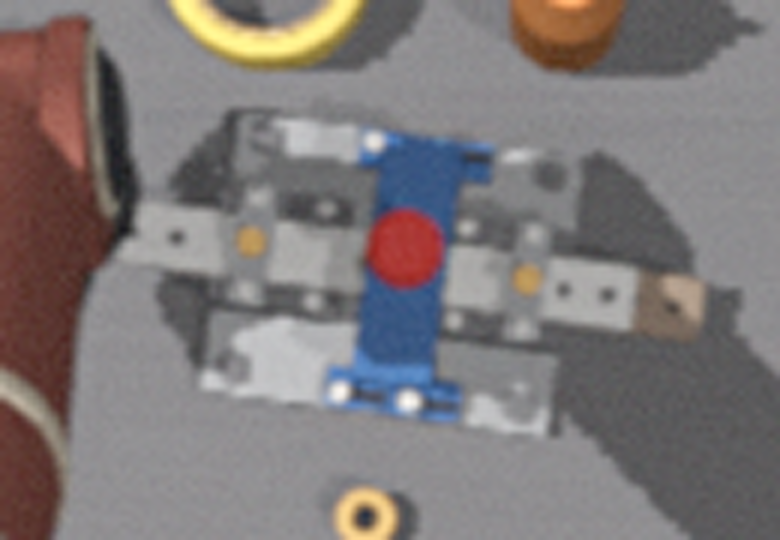

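```bash
cat >> h.py <<'E'
CT=camera_params("top")
def prof(img,xj,z,y0,y1,wid=8,step=0.25):
    ys=np.arange(y0,y1,step);acc=0
    for dx in np.arange(-wid,wid+.1,2):
        q=np.array([proj(CT,np.append(MID+EX*(xj+dx)+EY*y,z)) for y in ys],np.float32)
        acc=acc+cv2.remap(img,q[:,0].reshape(1,-1),q[:,1].reshape(1,-1),cv2.INTER_CUBIC)[0].astype(float)
    return ys,acc/len(np.arange(-wid,wid+.1,2))
E
python3 - <<'E'
from h import *
p,d=get_image("top");cv2.imwrite("pics/t3f.png",p)
for f in("pics/top0.png","pics/t3f.png"):
    im=cv2.imread(f)
    for n,z,a,b in(("upR",42,-135,-85),("loR",32,-165,-125)):
        ys,pr=prof(im,0,z,a,b);print(f,n)
        print([(float(y),*pr[i].astype(int).tolist()) for i,y in enumerate(ys) if i%8==0])
E
```

```text
pics/top0.png upR
[(-135.0, 137, 155, 175), (-133.0, 132, 149, 168), (-131.0, 125, 140, 157), (-129.0, 120, 134, 151), (-127.0, 123, 137, 155), (-125.0, 130, 145, 163), (-123.0, 135, 152, 171), (-121.0, 137, 153, 172), (-119.0, 136, 153, 172), (-117.0, 136, 153, 172), (-115.0, 137, 152, 172), (-113.0, 132, 148, 167), (-111.0, 123, 137, 154), (-109.0, 119, 132, 147), (-107.0, 123, 137, 154), (-105.0, 131, 147, 166), (-103.0, 136, 152, 171), (-101.0, 128, 144, 164), (-99.0, 104, 119, 138), (-97.0, 96, 108, 122), (-95.0, 133, 139, 147), (-93.0, 188, 191, 194), (-91.0, 219, 221, 222), (-89.0, 230, 230, 232), (-87.0, 229, 230, 231)]
pics/top0.png loR
[(-165.0, 139, 137, 137), (-163.0, 139, 137, 138), (-161.0, 137, 134, 135), (-159.0, 124, 121, 122), (-157.0, 101, 101, 100), (-155.0, 87, 86, 86), (-153.0, 85, 83, 84), (-151.0, 85, 84, 84), (-149.0, 87, 85, 85), (-147.0, 85, 82, 82), (-145.0, 85, 83, 85), (-143.0, 96, 100, 107), (-141.0, 116, 127, 142), (-139.0, 132, 147, 167), (-137.0, 137, 153, 174), (-135.0, 136, 154, 174), (-133.0, 131, 147, 166), (-131.0, 124, 138, 155), (-129.0, 120, 
[... 465 characters left out ...]
4, 165), (-101.0, 150, 151, 152), (-99.0, 143, 143, 145), (-97.0, 149, 149, 151), (-95.0, 162, 162, 163), (-93.0, 168, 169, 170), (-91.0, 169, 170, 171), (-89.0, 170, 172, 173), (-87.0, 170, 172, 173)]
pics/t3f.png loR
[(-165.0, 142, 141, 141), (-163.0, 143, 141, 141), (-161.0, 140, 138, 139), (-159.0, 127, 125, 126), (-157.0, 107, 105, 105), (-155.0, 93, 90, 91), (-153.0, 90, 87, 88), (-151.0, 90, 88, 89), (-149.0, 89, 88, 88), (-147.0, 89, 87, 87), (-145.0, 89, 89, 90), (-143.0, 98, 102, 108), (-141.0, 115, 126, 140), (-139.0, 127, 142, 161), (-137.0, 128, 145, 163), (-135.0, 124, 139, 158), (-133.0, 116, 130, 148), (-131.0, 106, 121, 136), (-129.0, 102, 114, 130), (-127.0, 100, 113, 128)]
```

Run:
```python
from h import *
im=cv2.imread("pics/top0.png")
for xo in(-38,38,-30,30):
    ys,pr=prof(im,xo,78,-45,30,4);s=pr[:,0]-pr[:,2];h=(s.max()+np.median(s[s<20]))/2;i=np.nonzero(s>h)[0];print("bridge",xo,ys[i[0]],ys[i[-1]],(ys[i[0]]+ys[i[-1]])/2)
ys,pr=prof(im,0,130,-45,30,4);s=pr[:,2]-pr[:,0];i=np.nonzero(s>s.max()/2)[0];print("knob",ys[i[0]],ys[i[-1]],(ys[i[0]]+ys[i[-1]])/2)
for sgn in(1,-1):
    ys,pr=prof(im,0,68,sgn*62-12,sgn*62+12,2);s=pr[:,2]-pr[:,0];i=np.nonzero(s>s.max()/2)[0];print("plunger",ys[i[0]],ys[i[-1]],(ys[i[0]]+ys[i[-1]])/2)
for x in(-45,45):
    ys,pr=prof(im,x,12,-95,95,4);s=pr.mean(1);print("plate",x,[(float(y),int(s[i])) for i,y in enumerate(ys) if i%8==0 and abs(abs(y)-80)<9])
```

```text
bridge -38 -25.5 9.25 -8.125
bridge 38 -26.75 11.0 -7.875
bridge -30 -26.0 9.75 -8.125
bridge 30 -26.0 9.0 -8.5
knob -23.5 7.5 -8.0
plunger 55.25 67.75 61.5
plunger -68.0 -55.25 -61.625
plate -45 [(-87.0, 115), (-85.0, 90), (-83.0, 85), (-81.0, 112), (-79.0, 158), (-77.0, 189), (-75.0, 186), (-73.0, 177), (73.0, 182), (75.0, 188), (77.0, 188), (79.0, 173), (81.0, 149), (83.0, 130), (85.0, 129), (87.0, 135)]
plate 45 [(-87.0, 124), (-85.0, 101), (-83.0, 86), (-81.0, 104), (-79.0, 147), (-77.0, 178), (-75.0, 185), (-73.0, 183), (73.0, 184), (75.0, 188), (77.0, 184), (79.0, 171), (81.0, 148), (83.0, 130), (85.0, 126), (87.0, 130)]
```

Emit:
{"api": "send_rows", "payload": {
  "travel": [
    [0, 1.5, 0],
    [0, 1.5, 0],
    [0, 1.5, 0],
    [0, 1.5, 0],
    [0, 1.5, 0],
    [0, 1.5, 0],
    [0, 1.5, 0],
    [0, 1.5, 0],
    [0, 0, 0],
    [0, 0, 0]
  ],
  "turn": [0, 0, 0, 0, 0, 0, 0, 0, 0, 0]
}}

```text
t: 6.05
tcp_pos: [545.2, 194.3, 38.3]
orientation: [3.135, -0.183, -0.001]
force: [-0.3, 1.8, -0.5]
width: 0.0
```

```bash
python3 -c "
from h import *;st()"
```

```text
t6.05 tcp [545.2 194.3  38.3] jig [  0.5 126.6] F [-0.3  1.8 -0.5] w0.00
toolx az -6.69  z [-0.001 -0.001 -1.   ]
```

Emit:
{"api": "send_rows", "payload": {
  "travel": [
    [0, 1, 0],
    [0, 1, 0],
    [0, 1, 0],
    [0, 1, 0],
    [0, 0.7, 0],
    [0, 0, 0],
    [0, 0, 0]
  ],
  "turn": [0, 0, 0, 0, 0, 0, 0]
}}

```text
t: 6.75
tcp_pos: [544.7, 190.2, 38.3]
orientation: [3.136, -0.182, -0.0]
force: [0.2, 4.3, -2.1]
width: -0.004
```

```bash
cat >> h.py <<'E'
def ends(save):
    im,_=get_image("top");cv2.imwrite(save,im)
    ys,pr=prof(im,0,42,-150,-85,6);d=pr[:,0]/np.maximum(pr[:,2],1)
    print("R sat(b/r) & gray:",[(float(y),round(float(d[i]),2),int(pr[i].mean())) for i,y in enumerate(ys) if i%4==0 and y<-108])
E
python3 -c "
from h import *;st();ends('pics/t4.png')"
```

```text
t6.75 tcp [544.7 190.2  38.3] jig [  0.5 122.5] F [ 0.2  4.3 -2.1] w-0.00
toolx az -6.66  z [-0.    -0.001 -1.   ]
R sat(b/r) & gray: [(-150.0, 1.01, 89), (-149.0, 1.01, 89), (-148.0, 1.02, 90), (-147.0, 1.02, 91), (-146.0, 1.03, 91), (-145.0, 1.02, 90), (-144.0, 1.01, 91), (-143.0, 0.98, 93), (-142.0, 0.92, 97), (-141.0, 0.86, 100), (-140.0, 0.82, 102), (-139.0, 0.78, 104), (-138.0, 0.77, 105), (-137.0, 0.76, 107), (-136.0, 0.76, 107), (-135.0, 0.77, 106), (-134.0, 0.77, 103), (-133.0, 0.77, 99), (-132.0, 0.78, 96), (-131.0, 0.8, 96), (-130.0, 0.84, 99), (-129.0, 0.89, 109), (-128.0, 0.92, 125), (-127.0, 0.95, 141), (-126.0, 0.97, 157), (-125.0, 0.99, 167), (-124.0, 0.99, 171), (-123.0, 0.99, 173), (-122.0, 0.99, 174), (-121.0, 0.99, 172), (-120.0, 0.99, 168), (-119.0, 0.99, 163), (-118.0, 0.99, 157), (-117.0, 0.99, 149), (-116.0, 0.99, 142), (-115.0, 0.98, 139), (-114.0, 0.99, 141), (-113.0, 0.98, 147), (-112.0, 0.98, 155), (-111.0, 0.98, 161), (-110.0, 0.98, 166), (-109.0, 0.98, 169)]
```

Emit:
{"api": "send_rows", "payload": {
  "travel": [
    [0, -8, 0],
    [0, -4, -30],
    [0, 0, -45],
    [0, 0, -45],
    [0, 0, -40],
    [0, 20, 0],
    [0, 40, 0],
    [0, 45, 0],
    [0, 45, 0],
    [0, 45, 0]
  ],
  "turn": [0, 0, 0, 0, 0, 0, 0, 0, 0, 0]
}}

```text
t: 7.8
tcp_pos: [522.6, 5.9, 198.5]
orientation: [3.134, -0.184, -0.001]
force: [0.9, -0.5, -0.2]
width: 0.005
```

Emit:
{"api": "send_rows", "payload": {
  "travel": [
    [0, 45, 0],
    [0, 40, 0],
    [0, 20, 0],
    [0, 0, 40],
    [0, 0, 45],
    [0, 0, 45],
    [0, 0, 25],
    [0, 0, 6],
    [0, 0, 0]
  ],
  "turn": [0, 0, 0, 0, 0, 0, 0, 0, 0]
}}

```text
t: 8.7
tcp_pos: [510.8, -96.3, 36.9]
orientation: [3.135, -0.184, -0.003]
force: [0.2, 0.1, 0.5]
width: 0.002
```

Run:
```python
from h import *
st((0,-160,36))
p,d=get_image("side");cv2.imwrite("pics/s5.png",cv2.resize(p[165:325,240:420],None,fx=4,fy=4,interpolation=cv2.INTER_CUBIC))
p,d=get_image("top");cv2.imwrite("pics/t5.png",cv2.resize(p[195:285,230:360],None,fx=6,fy=6,interpolation=cv2.INTER_CUBIC))
```

```text
t8.70 tcp [510.8 -96.3  36.9] jig [  -0.2 -166. ] F [0.2 0.1 0.5] w0.00
toolx az -6.70  z [-0.002 -0.001 -1.   ]
travel [ 0.2 -6.   0.9]
```

View pics/s5.png

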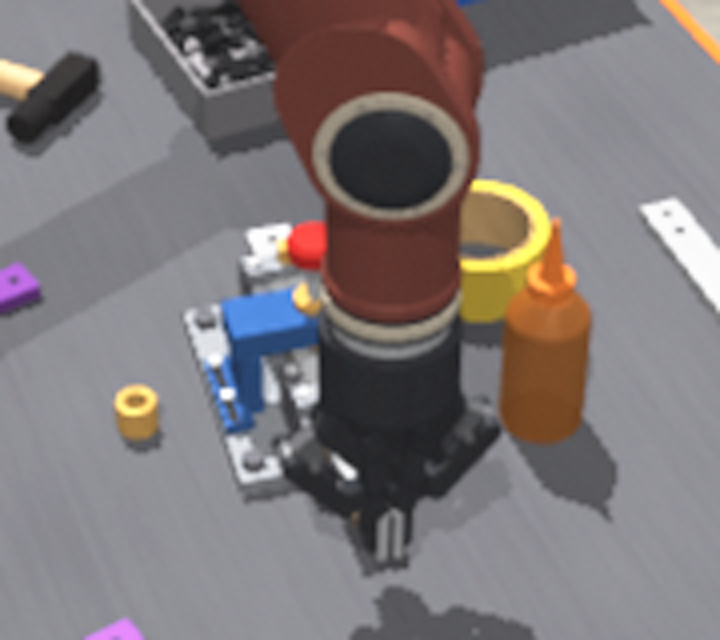

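View pics/t5.png

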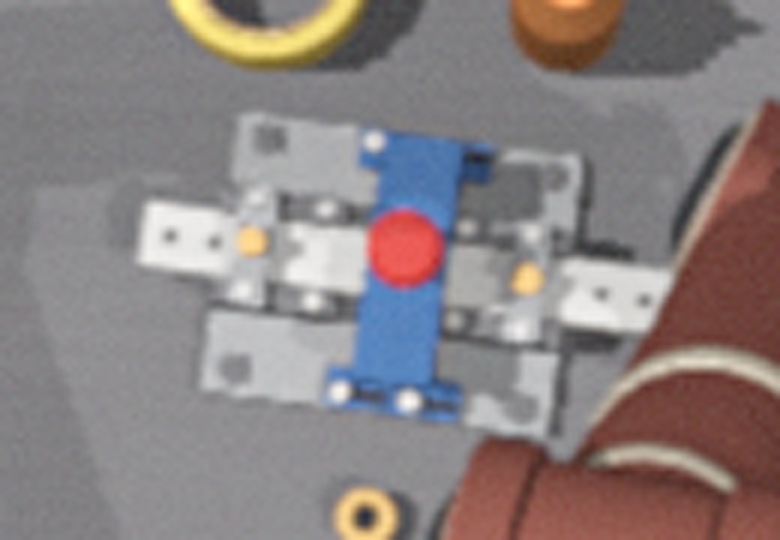

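Emit:
{"api": "send_rows", "payload": {
  "travel": [
    [0, -3, 0.5],
    [0, -3, 0],
    [0, -2, 0],
    [0, -2, 0],
    [0, -1.5, 0],
    [0, -1.5, 0],
    [0, -1.5, 0],
    [0, -1.5, 0],
    [0, -1.5, 0],
    [0, -1.5, 0]
  ],
  "turn": [0, 0, 0, 0, 0, 0, 0, 0, 0, 0]
}}

```text
t: 9.8
tcp_pos: [513.4, -81.6, 37.1]
orientation: [3.129, -0.189, 0.002]
force: [-2.2, -8.3, 0.1]
width: -0.003
```

```bash
cat >> h.py <<'E'
def left(img,z=42):
    ys,pr=prof(img,0,z,95,150,6);g=pr.mean(1);hi=np.median(g[:20]) ;k=np.gradient(cv2.GaussianBlur(g.reshape(-1,1),(1,9),0).ravel(),ys);i=np.argmin(k);print("left grad edge",ys[i],"half-level",[(float(y),int(g[j])) for j,y in enumerate(ys) if j%4==0 and abs(y-ys[i])<6])
E
python3 - <<'E'
from h import *
st();p,d=get_image("top");cv2.imwrite("pics/t6.png",p);left(p)
E
```

```text
t9.80 tcp [513.4 -81.6  37.1] jig [   0.7 -151.1] F [-2.2 -8.3  0.1] w-0.00
toolx az -6.89  z [ 0.001 -0.007 -1.   ]
left grad edge 116.0 half-level [(111.0, 234), (112.0, 231), (113.0, 224), (114.0, 210), (115.0, 192), (116.0, 172), (117.0, 152), (118.0, 137), (119.0, 128), (120.0, 124), (121.0, 124)]
```

```bash
cat >> h.py <<'E'
def holes(img,z,ranges,wid=2):
    out=[]
    for a,b in ranges:
        ys,pr=prof(img,0,z,a,b,wid);g=cv2.GaussianBlur(pr.mean(1).reshape(-1,1),(1,9),0).ravel()
        base=np.minimum(np.linspace(g[0],g[-1],len(g)),1e9);w=np.clip(base-g,0,None);i=np.argmax(w);sl=slice(max(i-14,0),i+15);w=w[sl];out.append(round(float((ys[sl]*w).sum()/max(w.sum(),1e-6)),2))
    return out
E
python3 - <<'E'
from h import *
o=cv2.imread("pics/top0.png");t=cv2.imread("pics/t4.png");u=cv2.imread("pics/t6.png")
for n,im,r in(("0",o,(75,155)),("6",u,(75,130)),("0",o,(-105,-70)),("4",t,(-135,-70)),("6",u,(-135,-70))):
    ys,pr=prof(im,0,42,*r,2);g=pr.mean(1)
    print(n,[(float(y),int(g[i])) for i,y in enumerate(ys) if i%4==0])
E
```

```text
0 [(75.0, 210), (76.0, 213), (77.0, 216), (78.0, 218), (79.0, 221), (80.0, 223), (81.0, 225), (82.0, 226), (83.0, 227), (84.0, 227), (85.0, 227), (86.0, 227), (87.0, 226), (88.0, 226), (89.0, 225), (90.0, 225), (91.0, 226), (92.0, 226), (93.0, 226), (94.0, 226), (95.0, 226), (96.0, 226), (97.0, 225), (98.0, 225), (99.0, 225), (100.0, 226), (101.0, 225), (102.0, 226), (103.0, 226), (104.0, 226), (105.0, 227), (106.0, 227), (107.0, 227), (108.0, 225), (109.0, 220), (110.0, 215), (111.0, 206), (112.0, 190), (113.0, 175), (114.0, 165), (115.0, 162), (116.0, 170), (117.0, 181), (118.0, 196), (119.0, 209), (120.0, 219), (121.0, 223), (122.0, 225), (123.0, 227), (124.0, 227), (125.0, 227), (126.0, 228), (127.0, 229), (128.0, 227), (129.0, 226), (130.0, 221), (131.0, 207), (132.0, 190), (133.0, 175), (134.0, 161), (135.0, 155), (136.0, 158), (137.0, 173), (138.0, 192), (139.0, 211), (140.0, 221), (141.0, 225), (142.0, 231), (143.0, 232), (144.0, 227), (145.0, 219), (146.0, 207), (147.0, 188), (148.0, 168), (149.0, 150), (150.0, 132), (151.0, 124), (152.0, 120), (153.0, 119), (154.0, 121)]
6 
[... 2406 characters left out ...]
0.0, 83), (-119.0, 81), (-118.0, 80), (-117.0, 81), (-116.0, 83), (-115.0, 83), (-114.0, 81), (-113.0, 78), (-112.0, 77), (-111.0, 77), (-110.0, 78), (-109.0, 76), (-108.0, 72), (-107.0, 73), (-106.0, 81), (-105.0, 93), (-104.0, 117), (-103.0, 140), (-102.0, 164), (-101.0, 188), (-100.0, 201), (-99.0, 206), (-98.0, 202), (-97.0, 189), (-96.0, 173), (-95.0, 158), (-94.0, 145), (-93.0, 142), (-92.0, 150), (-91.0, 164), (-90.0, 181), (-89.0, 193), (-88.0, 204), (-87.0, 212), (-86.0, 214), (-85.0, 212), (-84.0, 206), (-83.0, 197), (-82.0, 183), (-81.0, 171), (-80.0, 160), (-79.0, 150), (-78.0, 144), (-77.0, 142), (-76.0, 142), (-75.0, 144), (-74.0, 147), (-73.0, 149), (-72.0, 151), (-71.0, 154)]
```

Emit:
{"api": "send_rows", "payload": {
  "travel": [
    [0, -1.2, 0],
    [0, -1.2, 0],
    [0, -1.2, 0],
    [0, -1.2, 0],
    [0, -1.2, 0],
    [0, 0, 0],
    [0, 0, 0]
  ],
  "turn": [0, 0, 0, 0, 0, 0, 0]
}}

```text
t: 10.55
tcp_pos: [514.4, -75.0, 37.1]
orientation: [3.13, -0.188, 0.003]
force: [-0.9, -7.5, 0.3]
width: 0.002
```

Run:
```python
from h import *
st();p,d=get_image("top");cv2.imwrite("pics/t7.png",p);left(p)
ys,pr=prof(p,0,42,75,125,2);g=pr.mean(1)
print([(float(y),int(g[i])) for i,y in enumerate(ys) if i%4==0])
```

```text
t10.55 tcp [514.4 -75.   37.1] jig [   0.9 -144.5] F [-0.9 -7.5  0.3] w0.00
toolx az -6.87  z [ 0.001 -0.006 -1.   ]
left grad edge 122.5 half-level [(117.0, 236), (118.0, 235), (119.0, 231), (120.0, 221), (121.0, 207), (122.0, 189), (123.0, 168), (124.0, 150), (125.0, 135), (126.0, 126), (127.0, 123), (128.0, 123)]
[(75.0, 213), (76.0, 216), (77.0, 219), (78.0, 222), (79.0, 225), (80.0, 228), (81.0, 229), (82.0, 231), (83.0, 232), (84.0, 227), (85.0, 218), (86.0, 207), (87.0, 190), (88.0, 174), (89.0, 163), (90.0, 163), (91.0, 173), (92.0, 188), (93.0, 203), (94.0, 214), (95.0, 225), (96.0, 229), (97.0, 230), (98.0, 232), (99.0, 232), (100.0, 232), (101.0, 232), (102.0, 233), (103.0, 231), (104.0, 225), (105.0, 218), (106.0, 205), (107.0, 188), (108.0, 174), (109.0, 167), (110.0, 168), (111.0, 178), (112.0, 193), (113.0, 208), (114.0, 222), (115.0, 231), (116.0, 233), (117.0, 235), (118.0, 236), (119.0, 232), (120.0, 221), (121.0, 208), (122.0, 189), (123.0, 167), (124.0, 150)]
```

Emit:
{"api": "send_rows", "payload": {
  "travel": [
    [0, -1.2, 0],
    [0, -1.2, 0],
    [0, -1.2, 0],
    [0, -1.2, 0],
    [0, -1.2, 0],
    [0, -0.6, 0],
    [0, 0, 0],
    [0, 0, 0]
  ],
  "turn": [0, 0, 0, 0, 0, 0, 0, 0]
}}

```text
t: 11.4
tcp_pos: [515.1, -68.6, 37.1]
orientation: [3.13, -0.188, 0.003]
force: [-0.8, -7.6, 0.1]
width: 0.0
```

Run:
```python
from h import *
st()
```

```text
t11.40 tcp [515.1 -68.6  37.1] jig [   0.9 -138. ] F [-0.8 -7.6  0.1] w0.00
toolx az -6.88  z [ 0.001 -0.006 -1.   ]
```

Emit:
{"api": "send_rows", "payload": {
  "travel": [
    [0, 4, 0],
    [0, 6, 0],
    [-0.5, 2, -35],
    [0, 0, -45],
    [0, 0, -45],
    [0, 0, -38],
    [0, -22, 0],
    [0, -42, 0],
    [0, -45, 0],
    [0, -45, 0]
  ],
  "turn": [0, 0, 0, 0, 0, 0, 0, 0, 0, 0]
}}

```text
t: 12.4
tcp_pos: [530.7, 79.3, 199.9]
orientation: [-3.135, 0.182, 0.001]
force: [0.6, -0.0, 0.5]
width: 0.002
```

Emit:
{"api": "send_rows", "payload": {
  "travel": [
    [0, -45, 0],
    [0, -45, 0],
    [0, -40, 0],
    [0, -18, 0],
    [0, 0, 35],
    [0, 0, 45],
    [0, 0, 45],
    [0, 0, 30],
    [0, 0, 7],
    [0, 0, 0]
  ],
  "turn": [0, 0, 0, 0, 0, 0, 0, 0, 0, 0]
}}

```text
t: 13.4
tcp_pos: [547.7, 223.2, 37.1]
orientation: [3.135, -0.183, -0.003]
force: [0.4, -0.6, 0.0]
width: -0.001
```

Run:
```python
from h import *
st((0,150,38));p,d=get_image("top");cv2.imwrite("pics/t8.png",p)
cv2.imwrite("pics/t8c.png",cv2.resize(p[195:285,230:360],None,fx=6,fy=6,interpolation=cv2.INTER_CUBIC))
for z,a,b in((42,-115,-70),(32,-140,-100)):
  ys,pr=prof(p,0,z,a,b,2);g=pr.mean(1)
  print(z,[(float(y),int(g[i])) for i,y in enumerate(ys) if i%4==0])
```

```text
t13.40 tcp [547.7 223.2  37.1] jig [ -0.3 155.6] F [ 0.4 -0.6  0. ] w-0.00
toolx az -6.70  z [-0.002 -0.001 -1.   ]
travel [ 0.3  5.6 -0.9]
42 [(-115.0, 116), (-114.0, 134), (-113.0, 161), (-112.0, 189), (-111.0, 206), (-110.0, 217), (-109.0, 225), (-108.0, 225), (-107.0, 219), (-106.0, 211), (-105.0, 201), (-104.0, 180), (-103.0, 159), (-102.0, 138), (-101.0, 118), (-100.0, 108), (-99.0, 107), (-98.0, 116), (-97.0, 134), (-96.0, 153), (-95.0, 162), (-94.0, 166), (-93.0, 170), (-92.0, 171), (-91.0, 170), (-90.0, 171), (-89.0, 172), (-88.0, 172), (-87.0, 171), (-86.0, 170), (-85.0, 162), (-84.0, 148), (-83.0, 134), (-82.0, 119), (-81.0, 108), (-80.0, 104), (-79.0, 109), (-78.0, 121), (-77.0, 137), (-76.0, 151), (-75.0, 160), (-74.0, 167), (-73.0, 170), (-72.0, 168), (-71.0, 165)]
32 [(-140.0, 92), (-139.0, 89), (-138.0, 89), (-137.0, 89), (-136.0, 90), (-135.0, 91), (-134.0, 90), (-133.0, 89), (-132.0, 89), (-131.0, 88), (-130.0, 89), (-129.0, 95), (-128.0, 104), (-127.0, 116), (-126.0, 130), (-125.0, 140), (-124.0, 148), (-123.0, 156), (-122.0, 159), (-121.0, 159), (-120.0, 155), (-119.0, 147), (-118.0, 136), (-117.0, 120), (-116.0, 111), (-115.0, 118), (-114.0, 138), (-113.0, 164), (-112.0, 187), (-111.0, 203), (-110.0, 213), (-109.0, 218), (-108.0, 216), (-107.0, 208), (-106.0, 201), (-105.0, 189), (-104.0, 170), (-103.0, 151), (-102.0, 133), (-101.0, 119)]
```

View pics/t8c.png

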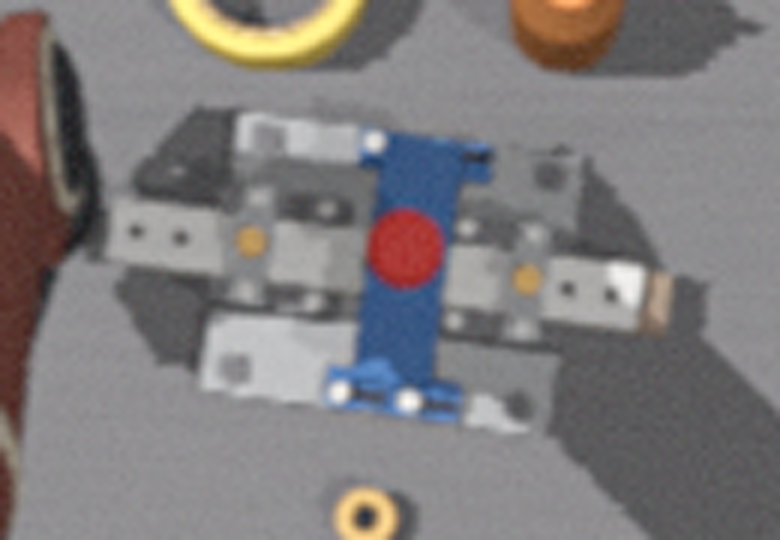

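Emit:
{"api": "send_rows", "payload": {
  "travel": [
    [0, 5, 0],
    [0, 4, 0],
    [0, 2, 0],
    [0, 1.5, 0],
    [0, 1.5, 0],
    [0, 1.5, 0],
    [0, 1.5, 0],
    [0, 1.5, 0],
    [0, 1.5, 0],
    [0, 1.5, 0]
  ],
  "turn": [0, 0, 0, 0, 0, 0, 0, 0, 0, 0]
}}

```text
t: 14.45
tcp_pos: [545.8, 204.9, 37.8]
orientation: [-3.134, 0.18, -0.001]
force: [0.4, 4.5, -1.7]
width: -0.001
```

Emit:
{"api": "send_rows", "payload": {
  "travel": [
    [0, 1.5, 0],
    [0, 1.5, 0],
    [0, 1.5, 0],
    [0, 1.5, 0],
    [0, 1, 0],
    [0, 0, 0],
    [0, 0, 0]
  ],
  "turn": [0, 0, 0, 0, 0, 0, 0]
}}

```text
t: 15.15
tcp_pos: [544.7, 194.9, 37.7]
orientation: [3.135, -0.183, -0.001]
force: [-0.1, 3.5, -1.1]
width: -0.004
```

Run:
```python
from h import *
st((0,122.2,38))
```

```text
t15.15 tcp [544.7 194.9  37.7] jig [ -0.  127.1] F [-0.1  3.5 -1.1] w-0.00
toolx az -6.68  z [-0.001 -0.001 -1.   ]
travel [ 0.   4.9 -0.3]
```

Emit:
{"api": "send_rows", "payload": {
  "travel": [
    [0, 1, 0],
    [0, 1, 0],
    [0, 1, 0],
    [0, 1, 0],
    [0, 0.8, 0],
    [0, 0, 0],
    [0, 0, 0]
  ],
  "turn": [0, 0, 0, 0, 0, 0, 0]
}}

```text
t: 15.85
tcp_pos: [544.3, 191.2, 37.8]
orientation: [-3.136, 0.182, -0.0]
force: [0.4, 4.8, -1.8]
width: 0.001
```

Run:
```python
from h import *
st((0,122.2,38));p,d=get_image("top");cv2.imwrite("pics/t9.png",p)
cv2.imwrite("pics/t9c.png",cv2.resize(p[195:285,230:360],None,fx=6,fy=6,interpolation=cv2.INTER_CUBIC))
for z,a,b in((42,-135,-85),):
  ys,pr=prof(p,0,z,a,b,2);g=pr.mean(1)
  print(z,[(float(y),int(g[i])) for i,y in enumerate(ys) if i%4==0])
```

```text
t15.85 tcp [544.3 191.2  37.8] jig [  0.  123.4] F [ 0.4  4.8 -1.8] w0.00
toolx az -6.64  z [ 0.  0. -1.]
travel [-0.   1.2 -0.2]
42 [(-135.0, 89), (-134.0, 88), (-133.0, 86), (-132.0, 85), (-131.0, 88), (-130.0, 90), (-129.0, 98), (-128.0, 114), (-127.0, 130), (-126.0, 147), (-125.0, 160), (-124.0, 166), (-123.0, 171), (-122.0, 173), (-121.0, 170), (-120.0, 164), (-119.0, 159), (-118.0, 149), (-117.0, 134), (-116.0, 121), (-115.0, 112), (-114.0, 111), (-113.0, 117), (-112.0, 128), (-111.0, 140), (-110.0, 153), (-109.0, 164), (-108.0, 167), (-107.0, 170), (-106.0, 171), (-105.0, 172), (-104.0, 171), (-103.0, 172), (-102.0, 172), (-101.0, 168), (-100.0, 164), (-99.0, 157), (-98.0, 143), (-97.0, 128), (-96.0, 116), (-95.0, 108), (-94.0, 107), (-93.0, 116), (-92.0, 130), (-91.0, 146), (-90.0, 161), (-89.0, 167), (-88.0, 169), (-87.0, 170), (-86.0, 170)]
```

View pics/t9c.png

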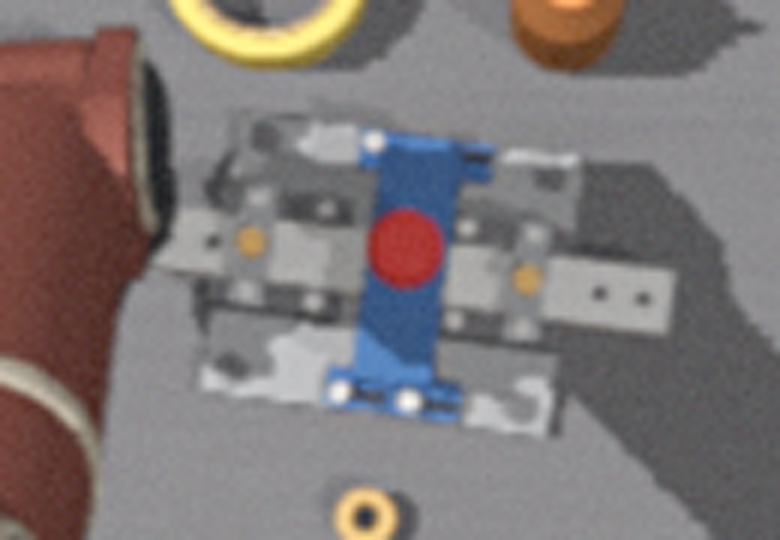

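Emit:
{"api": "send_rows", "payload": {
  "travel": [
    [0, 0.7, 0],
    [0, 0.7, 0],
    [0, 0.3, 0],
    [0, 0, 0],
    [0, 0, 0]
  ],
  "turn": [0, 0, 0, 0, 0]
}}

```text
t: 16.4
tcp_pos: [544.3, 191.0, 37.9]
orientation: [-3.134, 0.18, -0.001]
force: [0.9, 6.9, -2.6]
width: -0.004
```

Run:
```python
from h import *
st((0,122.2,38));p,d=get_image("top");cv2.imwrite("pics/t10.png",p)
for z,a,b in((42,-135,-85),):
  ys,pr=prof(p,0,z,a,b,2);g=pr.mean(1)
  print(z,[(float(y),int(g[i]),int(pr[i,2]-pr[i,0])) for i,y in enumerate(ys) if i%4==0])
```

```text
t16.40 tcp [544.3 191.   37.9] jig [  0.  123.2] F [ 0.9  6.9 -2.6] w-0.00
toolx az -6.58  z [ 0.001  0.002 -1.   ]
travel [-0.   1.  -0.1]
42 [(-135.0, 91, -1), (-134.0, 89, -2), (-133.0, 87, -2), (-132.0, 86, -1), (-131.0, 88, -1), (-130.0, 91, -1), (-129.0, 99, 0), (-128.0, 115, 0), (-127.0, 131, 1), (-126.0, 148, 1), (-125.0, 160, 1), (-124.0, 165, 1), (-123.0, 169, 1), (-122.0, 172, 1), (-121.0, 170, 1), (-120.0, 164, 1), (-119.0, 158, 2), (-118.0, 147, 2), (-117.0, 132, 3), (-116.0, 119, 2), (-115.0, 111, 2), (-114.0, 109, 2), (-113.0, 115, 2), (-112.0, 127, 2), (-111.0, 139, 2), (-110.0, 152, 3), (-109.0, 164, 2), (-108.0, 168, 2), (-107.0, 169, 2), (-106.0, 171, 2), (-105.0, 172, 2), (-104.0, 171, 1), (-103.0, 171, 1), (-102.0, 169, 1), (-101.0, 165, 1), (-100.0, 163, 2), (-99.0, 157, 3), (-98.0, 144, 3), (-97.0, 131, 3), (-96.0, 118, 2), (-95.0, 111, 2), (-94.0, 109, 2), (-93.0, 118, 1), (-92.0, 133, 1), (-91.0, 148, 0), (-90.0, 162, 0), (-89.0, 167, 1), (-88.0, 170, 2), (-87.0, 171, 2), (-86.0, 170, 2)]
```

Emit:
{"api": "send_rows", "payload": {
  "travel": [
    [0, 0.6, 0],
    [0, 0.6, 0],
    [0, 0.6, 0],
    [0, 0, 0],
    [0, 0, 0]
  ],
  "turn": [0, 0, 0, 0, 0]
}}

```text
t: 16.95
tcp_pos: [544.1, 189.3, 37.9]
orientation: [-3.134, 0.18, -0.001]
force: [1.3, 7.5, -2.5]
width: 0.001
```

Run:
```python
from h import *
st((0,122.2,38))
```

```text
t16.95 tcp [544.1 189.3  37.9] jig [ -0.  121.5] F [ 1.3  7.5 -2.5] w0.00
toolx az -6.58  z [ 0.001  0.002 -1.   ]
travel [ 0.  -0.7 -0.1]
```

Emit:
{"api": "send_rows", "payload": {
  "travel": [
    [0, -3, 0],
    [0, -5, 0],
    [0, 0, -35],
    [0, 0, -45],
    [0, 0, -40],
    [0, 20, -10],
    [0, 40, 0],
    [0, 45, 0],
    [0, 28, 0],
    [0, 5, 0]
  ],
  "turn": [0, 0, 0, 0, 0, 0, 0, 0, 0, 0]
}}

```text
t: 17.95
tcp_pos: [527.2, 50.8, 167.6]
orientation: [3.13, -0.198, -0.003]
force: [0.5, 0.8, 0.2]
width: 0.0
```

Run:
```python
from h import *
st((0,-8.1,144));p,d=get_image("top");cv2.imwrite("pics/t11.png",p)
cv2.imwrite("pics/t11c.png",cv2.resize(p[195:285,230:360],None,fx=6,fy=6,interpolation=cv2.INTER_CUBIC))
for z,a,b in((42,-140,-85),):
  ys,pr=prof(p,0,z,a,b,2);g=pr.mean(1)
  print(z,[(float(y),int(g[i]),int(pr[i,2]-pr[i,0])) for i,y in enumerate(ys) if i%4==0])
```

```text
t17.95 tcp [527.2  50.8 167.6] jig [ -0.8 -18. ] F [0.5 0.8 0.2] w0.00
toolx az -7.25  z [-0.002 -0.005 -1.   ]
travel [  0.7 -10.1  23.6]
42 [(-140.0, 91, 0), (-139.0, 91, 0), (-138.0, 91, 0), (-137.0, 91, 0), (-136.0, 89, 0), (-135.0, 87, 0), (-134.0, 86, 0), (-133.0, 86, -1), (-132.0, 89, -2), (-131.0, 99, -1), (-130.0, 110, 0), (-129.0, 125, 0), (-128.0, 141, 1), (-127.0, 152, 1), (-126.0, 162, 1), (-125.0, 168, 2), (-124.0, 169, 2), (-123.0, 168, 3), (-122.0, 166, 3), (-121.0, 159, 3), (-120.0, 146, 2), (-119.0, 133, 1), (-118.0, 120, 0), (-117.0, 110, 0), (-116.0, 108, 1), (-115.0, 113, 2), (-114.0, 128, 2), (-113.0, 145, 2), (-112.0, 161, 2), (-111.0, 167, 3), (-110.0, 169, 3), (-109.0, 171, 2), (-108.0, 170, 2), (-107.0, 170, 2), (-106.0, 169, 2), (-105.0, 170, 3), (-104.0, 170, 3), (-103.0, 170, 3), (-102.0, 168, 2), (-101.0, 159, 1), (-100.0, 149, 2), (-99.0, 135, 2), (-98.0, 119, 1), (-97.0, 105, 2), (-96.0, 101, 3), (-95.0, 105, 3), (-94.0, 118, 2), (-93.0, 134, 2), (-92.0, 147, 2), (-91.0, 156, 1), (-90.0, 165, 1), (-89.0, 168, 2), (-88.0, 169, 2), (-87.0, 170, 2), (-86.0, 169, 1)]
```

View pics/t11c.png

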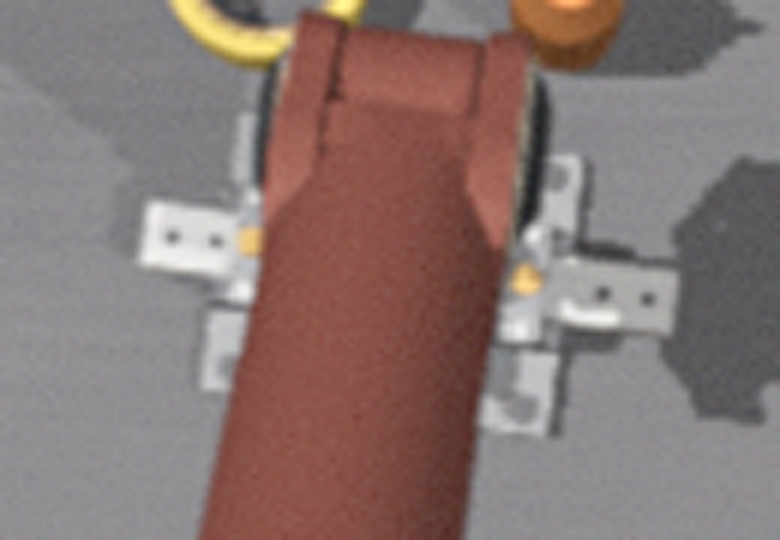

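Emit:
{"api": "send_rows", "payload": {
  "travel": [
    [0, -5, 5],
    [0, 0, 0],
    [0, 0, 0]
  ],
  "turn": [0, 0, 0]
}}

```text
t: 18.3
tcp_pos: [529.2, 65.5, 162.1]
orientation: [-3.136, 0.176, 0.002]
force: [-0.1, 0.7, -0.4]
width: 0.001
```

Run:
```python
from h import *
st((0,-8.1,143))
```

```text
t18.30 tcp [529.2  65.5 162.1] jig [-0.6 -3.2] F [-0.1  0.7 -0.4] w0.00
toolx az -6.44  z [-0.001  0.    -1.   ]
travel [ 0.6  4.9 19.1]
```

Emit:
{"api": "send_rows", "payload": {
  "travel": [
    [0.6, 3, 8],
    [0, 1.5, 7],
    [0, 0, 0],
    [0, 0, 2],
    [0, 0, 1.5],
    [0, 0, 1],
    [0, 0, 1],
    [0, 0, 1],
    [0, 0, 1],
    [0, 0, 0]
  ],
  "turn": [0, 0, 0, 0, 0, 0, 0, 0, 0, 0]
}}

```text
t: 19.3
tcp_pos: [529.6, 58.9, 140.3]
orientation: [-3.136, 0.182, -0.0]
force: [-0.1, -0.2, -0.3]
width: 0.005
```

Run:
```python
from h import *
st((0,-8.1,136))
```

```text
t19.30 tcp [529.6  58.9 140.3] jig [ 0.6 -9.7] F [-0.1 -0.2 -0.3] w0.00
toolx az -6.65  z [ 0.  0. -1.]
travel [-0.6 -1.6  4.3]
```

Emit:
{"api": "send_rows", "payload": {
  "travel": [
    [0, 0, 0.7],
    [0, 0, 0.7],
    [0, 0, 0.7],
    [0, 0, 0.7],
    [0, 0, 0.7],
    [0, 0, 0.5]
  ],
  "turn": [0, 0, 0, 0, 0, 0]
}}

```text
t: 19.9
tcp_pos: [529.6, 58.9, 136.3]
orientation: [3.136, -0.182, 0.0]
force: [-0.8, 0.4, 2.0]
width: 0.002
```

Emit:
{"api": "send_rows", "payload": {
  "travel": [
    [0, 0, 0.7],
    [0, 0, 0.7],
    [0, 0, 0.7],
    [0, 0, 0.5]
  ],
  "turn": [0, 0, 0, 0]
}}

```text
t: 20.3
tcp_pos: [529.6, 58.9, 133.7]
orientation: [-3.136, 0.182, -0.0]
force: [-0.0, 0.6, 1.7]
width: 0.001
```

Emit:
{"api": "send_rows", "payload": {
  "travel": [
    [0, 0, 0.8],
    [0, 0, 0.8],
    [0, 0, 0.8],
    [0, 0, 0.8],
    [0, 0, 0.8],
    [0, 0, 0.8],
    [0, 0, 0.8]
  ],
  "turn": [0, 0, 0, 0, 0, 0, 0]
}}

```text
t: 21.0
tcp_pos: [529.6, 58.9, 128.0]
orientation: [3.136, -0.182, 0.0]
force: [0.5, -0.3, 1.6]
width: 0.001
```

Emit:
{"api": "send_rows", "payload": {
  "travel": [
    [0, 0, 0.7],
    [0, 0, 0.7],
    [0, 0, 0.7],
    [0, 0, 0.5]
  ],
  "turn": [0, 0, 0, 0]
}}

```text
t: 21.4
tcp_pos: [529.6, 58.9, 125.5]
orientation: [3.136, -0.182, 0.0]
force: [-0.1, -0.5, 2.5]
width: 0.003
```

Emit:
{"api": "send_rows", "payload": {
  "travel": [
    [0, 0, 0.7],
    [0, 0, 0.7],
    [0, 0, 0.7],
    [0, 0, 0.5]
  ],
  "turn": [0, 0, 0, 0]
}}

```text
t: 21.8
tcp_pos: [529.6, 58.9, 122.9]
orientation: [-3.136, 0.182, -0.0]
force: [0.6, -0.2, 1.7]
width: 0.002
```

Past both stops (travel about 18 mm) at 2 N. Continuing home.

Emit:
{"api": "send_rows", "payload": {
  "travel": [
    [0, 0, 0.8],
    [0, 0, 0.8],
    [0, 0, 0.8],
    [0, 0, 0.8],
    [0, 0, 0.8],
    [0, 0, 0.8],
    [0, 0, 0.8],
    [0, 0, 0.8],
    [0, 0, 0.8]
  ],
  "turn": [0, 0, 0, 0, 0, 0, 0, 0, 0]
}}

```text
t: 22.7
tcp_pos: [529.6, 58.9, 115.6]
orientation: [3.136, -0.182, 0.0]
force: [-0.6, 1.4, 1.9]
width: -0.002
```

Emit:
{"api": "send_rows", "payload": {
  "travel": [
    [0, 0, 0.8],
    [0, 0, 0.8],
    [0, 0, 0.8],
    [0, 0, 0.6],
    [0, 0, 0]
  ],
  "turn": [0, 0, 0, 0, 0]
}}

```text
t: 23.2
tcp_pos: [529.4, 58.8, 112.6]
orientation: [3.136, -0.182, -0.001]
force: [-0.4, -0.7, 2.2]
width: 0.002
```

Emit:
{"api": "send_rows", "payload": {
  "travel": [
    [0, 0, 0.6],
    [0, 0, 0.6],
    [0, 0, 0.5],
    [0, 0, 0]
  ],
  "turn": [0, 0, 0, 0]
}}

```text
t: 23.6
tcp_pos: [529.4, 58.8, 111.1]
orientation: [3.136, -0.182, -0.0]
force: [-0.1, -0.2, 2.1]
width: -0.002
```

Emit:
{"api": "send_rows", "payload": {
  "travel": [
    [0, 0, 0.5],
    [0, 0, 0.5],
    [0, 0, 0]
  ],
  "turn": [0, 0, 0]
}}

```text
t: 23.9
tcp_pos: [529.5, 58.8, 111.1]
orientation: [-3.136, 0.182, -0.0]
force: [-1.6, 0.1, 9.7]
width: 0.0
```

Home stop is reached (z stays at 111.1 while the force rises to 9.7 N). Retracting up and away to check.

Emit:
{"api": "send_rows", "payload": {
  "travel": [
    [0, 0, -2],
    [0, 0, -10],
    [0, 0, -35],
    [0, 0, -45],
    [0, -20, 0],
    [0, -40, 0],
    [0, -45, 0],
    [0, -45, 0],
    [0, -40, 0],
    [0, 0, 0]
  ],
  "turn": [0, 0, 0, 0, 0, 0, 0, 0, 0, 0]
}}

```text
t: 24.9
tcp_pos: [549.9, 256.7, 201.3]
orientation: [-3.132, 0.163, 0.002]
force: [0.0, 0.3, 0.0]
width: 0.001
```

Run:
```python
from h import *
st();p,d=get_image("top");q,e=get_image("side")
a=cv2.resize(p[195:285,230:360],None,fx=6,fy=6,interpolation=cv2.INTER_CUBIC);cv2.imwrite("pics/t12c.png",a)
cv2.imwrite("pics/s12.png",cv2.resize(q[165:305,240:400],None,fx=4.5,fy=4.5,interpolation=cv2.INTER_CUBIC))
m=(p[...,2]>110)&(p[...,1]<70)&(p[...,0]<80);m[:225]=0;m[250:]=0;m[:,285:]&=True;m[:,:285]=0;m[:,312:]=0
v,u=np.nonzero(m);o,dd=ray(CT,u.mean(),v.mean());dep=np.median(d[m]);T=np.array(CT["T"]);print("knob",(o+dd*dep).round(1),m.sum())
im=p
for z,a,b in((42,-100,-90),(42,-122,-110),(42,74,86),(42,94,106)):
  ys,pr=prof(p,0,z,a,b,2);g=pr.mean(1);print(ys[g.argmin()])
```

```text
t24.90 tcp [549.9 256.7 201.3] jig [ -2.  189.1] F [0.  0.3 0. ] w0.00
toolx az -5.96  z [-0.001  0.005 -1.   ]
knob [528.8  60.9  97.9] 115
-96.0
-116.25
79.5
99.25
```

View pics/t12c.png

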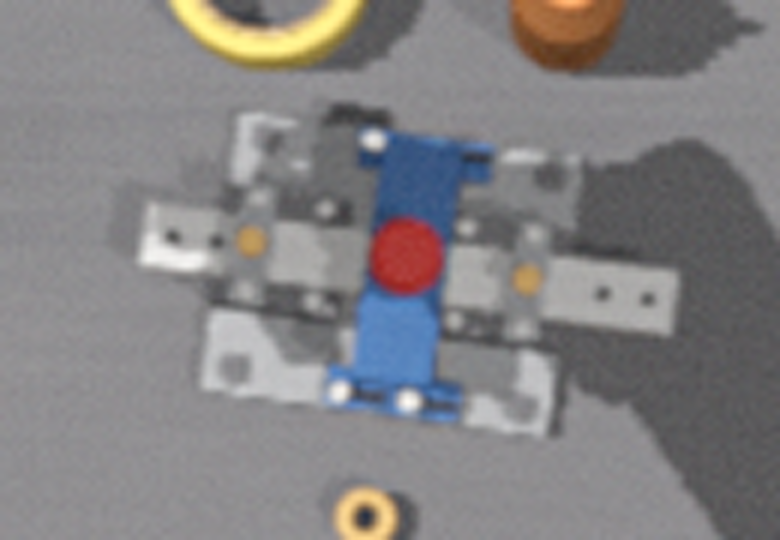

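View pics/s12.png

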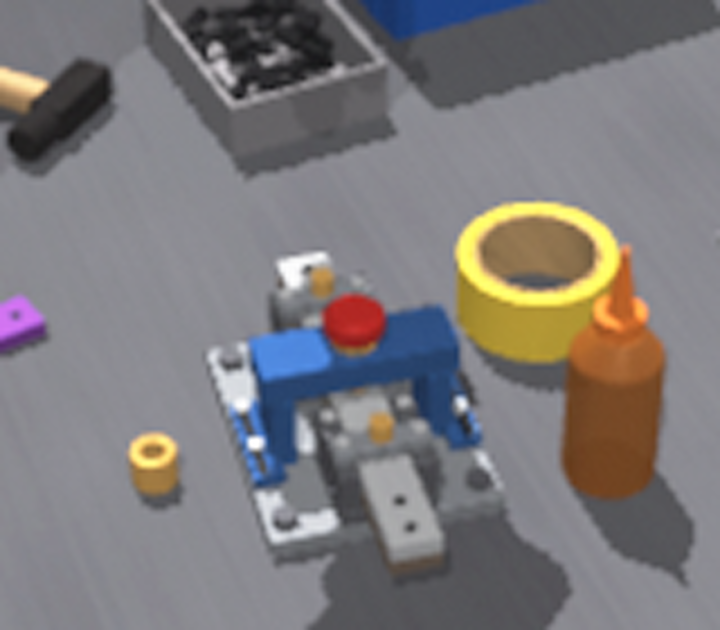

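Knob down at about (355,320) in the side crop, with its top about 98–100 mm above the bench. The arms' right ends are flush at (415,560), and the surrounding objects are in place. Handing in.

```bash
python3 -c "
from bench import env;print(env.close_job())"
```

```text
the job is handed in; nothing more can be done
None
```

The locating pin is home through both arms, and I handed the job in at about 25 s of the 61 s allowed. No verdict was reported.

- **Tapping:** I pushed the upper arm in from the left, then the lower arm from the right, which carried the upper one along. A last push from the left brought the ends flush and moved both arms together under the pin.
- **Pin position:** by eye, the pin's axis is about 8.1 mm from the jig's middle towards -y.
- **Forces:** the highest finger force I read on the arms was about 8.7 N, but I only read it at the end of each move. The pin went in at about 2 N, past both arms without catching. It then stopped at full travel while the force rose to 9.7 N.
- **Last checks:**
    - The knob's top is at about 98–100 mm, where home is 100 mm.
    - The upper arm's middle is at about -8.3 mm along the jig's y, inside the ±12 mm limit.
    - The arm ends look flush.
    - The objects around the jig look unmoved, and the robot touches nothing.
- **Disagreements:** the bars' edges in the pictures read about 1.5 mm too far out at each end, so I measured from the small end holes instead. The lower arm's middle was estimated from its visible end, and came out about 1 mm different from the finger-contact estimate. The pin going through both holes settled that.

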